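# Test the green-capped toaster spring at the red mark

## Robot

A 6-joint arm with a two-finger parallel gripper is mounted at the origin on the work surface. World frame = base frame: x ahead of the robot, y to its left, z up, the work surface at z = 0. Lengths are in mm, angles in rad, forces in N, time in s.
With the tool pointing down it reaches from about 425 to 950 mm from the base axis. Payload 14.7 kg.
Tool frame: the origin (TCP) lies midway between the tips of the shut fingers; the grasp point (between the pads) lies 19 mm behind it; z points along the fingers, y is the line along which they close (so a half turn about z gives the same grasp; the last joint's range is limited). The gripper opens to 85 mm and grips with 20 to 120 N. Pads are 22 mm wide; open, the fingers measure 114 mm over their backs; the gripper's body (76 mm by 85 mm) begins 54 mm behind the grasp point. The pads swing forward as they close: fully open they stand 13 mm farther back than shut.
Start: joints at [-1.283, 0.48, 1.596, -0, 1.065, -0.047], TCP at [213.593, -613.898, 231.297] pointing down, gripper open.
Joint ranges: [-2.75, 2.75], [-0.82, 2.05], [0.23, 2.67], [-1.56, 4.7], [0.09, 2.69], [-2.92, 2.92]. Speed limits (rad/s): [1.89, 1.89, 2.39, 3.01, 3.01, 3.01].

## Interface

Orientations are given as a unit quaternion [w, x, y, z].
In Python, from rig import monitor, optics, workorder gives the robot as it stands.
- The arm moves only by the shell command python3 -m crank 'ROWS'. ROWS is JSON, a list that holds one entry, the list of rows, each a list of 7 numbers: the shift along the tool's x, y, z in cm, then the turn, a rotation vector about the tool's x, y, z in rad, then the gripper command: -1 is shut, 1 is fully open, values between are in proportion. In form: [[[tx, ty, tz, rx, ry, rz, grip], ...]]. A call has exactly 8 rows; each row is the pose to reach, as a shift and turn from the pose commanded when the call began, along the tool's axes at that moment; what a row does not reach only later rows make up. A row lasts 1/8 s, in which the tool goes at most 62.5 mm and 10.7 degrees, less where a joint would pass 70% of its speed; a pose out of reach is approached as far as the arm can. A call with a gripper value outside its range is refused whole. The fingers move at their own pace and stop on an object; the grip force is fixed at half the most. Time passes only in rows, so rows that repeat a pose let the fingers close, or fill a call up. It gives the time, the measured TCP pose, the force, the opening and the grip force at its end, in the units of the state.
- monitor.sense(): the state, without advancing time (a new reading comes with each control period).
- optics.grab_frame(name): name is "side" or "top" or "wrist"; returns a dict with "img" (400x640x3 uint8, red, green, blue), "z_map" (400x640 float32, mm along the optical axis (not along the pixel's ray), 0 where there is no reading), "fx", "fy", "cx", "cy" (pixels), "extrinsics" (4x4, takes a point from camera to world coordinates); the wrist camera has in their place "T_tool_cam" (4x4, takes a point from camera to tool coordinates, whose origin is the TCP and whose axes are the flange's). Camera axes: x right, y down, z forward; pixel columns grow to the right and rows downward; lengths in mm; the calibration is good to about 2 mm. A picture is of the moment at which its call begins: read the wrist's pose just before it.
- workorder.close_job(): hands the job in; it is judged then, once.
The state is a dict: "t": time; "joint_positions": joint angles; "joint_velocities": joint speeds; "effort": joint torques, N m; "ee_pos": TCP position; "tcp_rot": TCP orientation; "contact_force": force on the tool from outside, world axes, zero at the start; "moment": the same for the moment, N m; "gripper_width": finger opening in mm; "grasp_force": force on a finger pad.
Only numpy, scipy, OpenCV 4.12 (cv2) and the standard library are available. Lean on these libraries where they do the work, as an engineer would, in place of code of your own. Each camera call takes 0.05 s, during which the arm holds its last target. There are 200 camera calls.

## Task

Stand the green-capped spring holder upright in the middle of the round plate of the spring tester. Then press its cap straight down until the top of the cap is level with the red collar on the post, hold it there for a second so that the force can be read on the dial, without ever driving the needle into the red. Let the spring come up again and leave the holder standing on the plate.

Things in the scene. Friction and masses are not known exactly. Their poses are not given: they have to be found in the camera images.
- green_cap (a point): Centre of the green cap's top, z up. Loose upright spring holder, 150 g, 85 mm high: black base 58 mm wide, 12 mm high; bare coil spring 32 mm wide; green cap 40 mm wide, 25 mm high. It can be carried by the cap, which cannot come off. The cap slides straight down up to 45 mm (1.6 N to start, then 0.4 N per mm) and springs back. A yellow-capped twin stands nearby.
- plate (a point): Top centre of the tester's round plate, 100 mm wide, unloaded 56 mm above the table; it sinks 0.4 mm per N, 12 mm at most. The tester is fixed: grey, 150 mm (its x) by 220 mm (its y), 40 mm high. In this point's axes (z up) an aluminium post 12 mm square, reaching 112 mm above this point, stands at x 0, y +77 mm, and the dial lies at y +123 mm.
- red_mark (a point): Centre of the red collar on the tester's post, 24 mm (x) by 20 mm (y), 20 mm high. It stays put, at a height that differs from run to run: 52 to 68 mm above the point plate. The cap's top is level with it when between the collar's lower and upper edges, 10 mm either side of this point's height.
- dial (a joint): Needle of the tester's upward-facing round dial, 56 mm wide: grows clockwise by 0.2 rad per N of load on the plate, the holder's weight included; 0 when empty. One tick per N; the red ticks begin at 4.0 rad (20 N).
There are look-alikes about, which are no part of the job. Leave any blue, orange or purple look-alike of the part that bears green_cap alone.

How it is judged:
By the outcome, as a careful person would: the job done as asked, in the order asked, and still so for the second after the job is handed in, with the robot touching nothing.
It also fails if it takes over 53 s, if anything falls off the work surface, if the arm or the gripper's body presses on something with over 40 N, if the wrist force passes 120 N, or if a joint passes its speed limit or range.

## Working session

There is one attempt and no reset: what is moved stays moved. The work goes in short steps, Python scripts to look and compute and a shell command to move; the robot and the scene stay as the last step left them, time stands still between calls to the robot, and variables do not carry over. Pictures are saved under pics/ and viewed, at most 11 in all, crops included, and the job is handed in when it is done.

```bash
mkdir -p pics
cat > h.py <<'E'
import numpy as np, cv2
from rig import monitor, optics, workorder
from scipy.spatial.transform import Rotation as R
def grab(n):
    s=monitor.sense(); f=optics.grab_frame(n)
    if n=="wrist":
        q=s["tcp_rot"];T=np.eye(4);T[:3,:3]=R.from_quat([q[1],q[2],q[3],q[0]]).as_matrix();T[:3,3]=s["ee_pos"]
        f["extrinsics"]=T@np.array(f["T_tool_cam"])
    f["extrinsics"]=np.array(f["extrinsics"]); return f
def cloud(f):
    z=f["z_map"];v,u=np.mgrid[:z.shape[0],:z.shape[1]]
    P=np.stack([(u-f["cx"])/f["fx"]*z,(v-f["cy"])/f["fy"]*z,z],-1)
    return P@f["extrinsics"][:3,:3].T+f["extrinsics"][:3,3]
def ray(f,u,v,h):
    d=f["extrinsics"][:3,:3]@np.array([(u-f["cx"])/f["fx"],(v-f["cy"])/f["fy"],1]);o=f["extrinsics"][:3,3]
    return o+d*(h-o[2])/d[2]
def mask(f,lo,hi):
    return cv2.inRange(cv2.cvtColor(f["img"],cv2.COLOR_RGB2HSV),lo,hi)
def save(n,im): cv2.imwrite("pics/"+n,im[:,:,::-1])
E
python3 - <<'E'
from h import *
import pickle
for n in ("side","top"):
    f=grab(n);save(n+"0.png",f["img"]);pickle.dump(f,open(n+"0.pkl","wb"));print(n,f["extrinsics"].round(3).tolist(),f["fx"])
s=monitor.sense();print(s["t"],s["tcp_rot"],s["contact_force"],s["gripper_width"])
E
```

```text
side [[-0.951, -0.232, 0.203, 224.185], [-0.308, 0.682, -0.663, 934.416], [0.015, -0.693, -0.72, 1030.991], [0.0, 0.0, 0.0, 1.0]] 503.41865489484115
top [[0.014, -0.996, 0.092, 387.582], [-1.0, -0.013, 0.007, 78.103], [-0.006, -0.092, -0.996, 1272.257], [0.0, 0.0, 0.0, 1.0]] 509.69900446684505
0.1 [-5.12715593e-04  9.86020264e-01  1.66624642e-01 -7.26141700e-05] [-0.43576183 -0.88978602 -0.11570389] 85.73630026187122
```

View pics/top0.png

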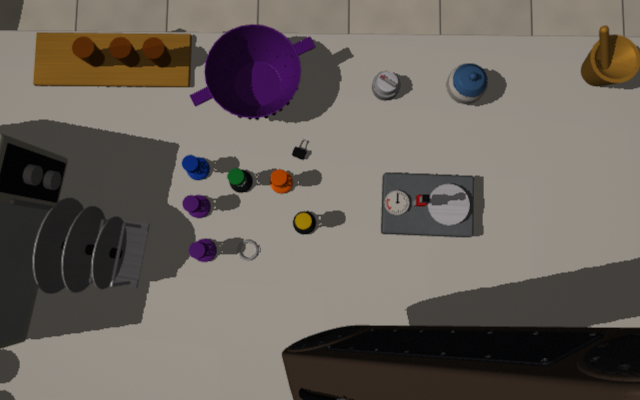

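View pics/side0.png

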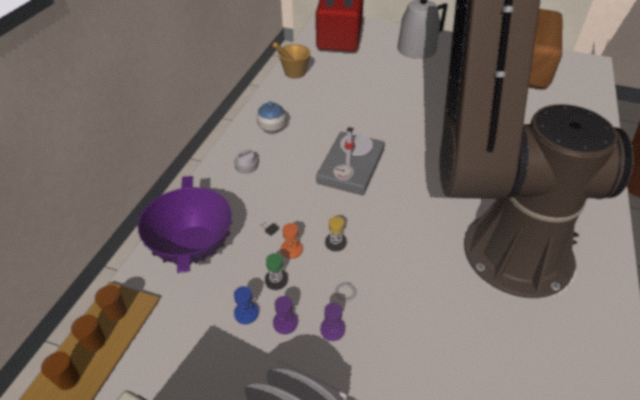

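The top view shows green at (238,177), orange at (282,181), blue at (195,167), purple at (197,205) and (203,250), yellow at (305,221). The tester is at (428,205), with the plate at (449,204), the collar at (422,201) and the dial at (398,203). Only green at (238,177) has a green cap on a black base with a bare spring; I'll confirm this in a crop.

Run:
```python
from h import *
import pickle
t=pickle.load(open("top0.pkl","rb"));s=pickle.load(open("side0.pkl","rb"))
save("crop.png",np.hstack([cv2.resize(t["img"][140:270,170:330],(480,390),interpolation=2),cv2.resize(s["img"][205:345,225:365],(320,390)[:2],interpolation=2)]))
save("crop2.png",np.hstack([cv2.resize(t["img"][165:245,375:480],(420,320),interpolation=2),cv2.resize(s["img"][120:200,310:390],(320,320),interpolation=2)]))
C={"green":((50,90,30),(75,255,255)),"orange":((5,180,120),(14,255,255)),"yellow":((22,150,100),(32,255,255)),"blue":((108,150,60),(122,255,255)),"purple":((130,100,50),(150,255,255)),"red":((0,200,120),(3,255,255))}
for c,(lo,hi) in C.items():
  for n,f in (("top",t),("side",s)):
    m=mask(f,lo,hi);k,l,st,ce=cv2.connectedComponentsWithStats(m);P=cloud(f)
    for i in range(1,k):
      if st[i,4]>25 and st[i,4]<1500:
        p=P[(l==i)&(f["z_map"]>0)];zt=np.percentile(p[:,2],90)
        q=p[p[:,2]>zt-6]
        print(c,n,ce[i].round(1),st[i].tolist(),"top z",zt.round(1),"mid",((q.min(0)+q.max(0))/2).round(1),"med",np.median(p,0).round(1))
# plate & base by height
for n,f in (("top",t),("side",s)):
  P=cloud(f);r=(P[...,0]>150)&(P[...,0]<450)&(P[...,1]<0)&(P[...,1]>-330)
  print(n,"r")
  for a,b in ((30,48),(50,63),(64,200)):
    q=P[r&(P[...,2]>a)&(P[...,2]<b)&(f["z_map"]>0)]
    if len(q): print(a,b,len(q),np.percentile(q,1,0).round(1),np.percentile(q,99,0).round(1),np.median(q,0).round(1))
```

```text
green top [235.5 176.2] [228, 168, 17, 17, 225] top z 88.3 mid [564.6 282.   87.2] med [563.3 282.3  85.1]
green side [273.8 262.1] [267, 255, 14, 16, 178] top z 86.7 mid [563.1 283.4  85.4] med [562.  288.1  83.9]
orange top [278.7 180.6] [270, 170, 21, 23, 311] top z 87.5 mid [561.4 181.1  86.5] med [555.4 182.3  84.2]
yellow top [302.8 220.5] [295, 213, 17, 16, 214] top z 89.2 mid [460.6 121.7  87.5] med [459.8 121.9  85.7]
yellow side [336.  224.3] [331, 219, 12, 12, 60] top z 87.0 mid [459.2 125.4  85.1] med [459.7 129.4  84.9]
blue top [192.9 166.7] [182, 156, 25, 24, 335] top z 88.1 mid [593.  391.6  87.8] med [585.8 390.   83.4]
blue side [242.2 297. ] [237, 291, 12, 11, 52] top z 86.4 mid [590.  397.   84.6] med [590.6 400.8  84.6]
blue side [244.7 314.8] [236, 306, 21, 17, 208] top z 31.7 mid [592.3 404.1  44.4] med [590.9 403.6  11.8]
purple top [193.9 205.6] [183, 195, 25, 23, 336] top z 88.2 mid [497.2 386.   87.7] med [493.4 384.7  83.6]
purple top [200.3 250. ] [189, 239, 25, 23, 353] top z 87.7 mid [391.1 367.7  86.8] med [388.8 364.8  83.9]
purple side [284.2 315.9] [274, 297, 23, 36, 584] top z 85.3 mid [498.1 387.6  84.2] med [495.3 395.5  33.4]
purple side [332.4 322.7] [322, 303, 22, 37, 572] top z 85.4 mid [389.7 368.5  84. ] med [387.8 377.5  34.3]
red top [419.2 200.7] [417, 195, 9, 10, 26] top z 125.3 mid [ 509.3 -147.1  124.7] med [ 505.1 -139.6  121.9]
red side [340.4  12.2] [325, 9, 32, 8, 111] top z 179.1 mid [ 741.2 -803.8  178.9] med [ 739.2 -804.4  175.1]
top r
30 48 610 [ 431.6 -284.    32.5] [449.8 -70.5  45.7] [ 441.7 -187.3   40. ]
side r
30 48 323 [ 430.5 -283.7   31. ] [449.8 -68.1  44.9] [ 440.7 -176.    39.3]
```

View pics/crop.png

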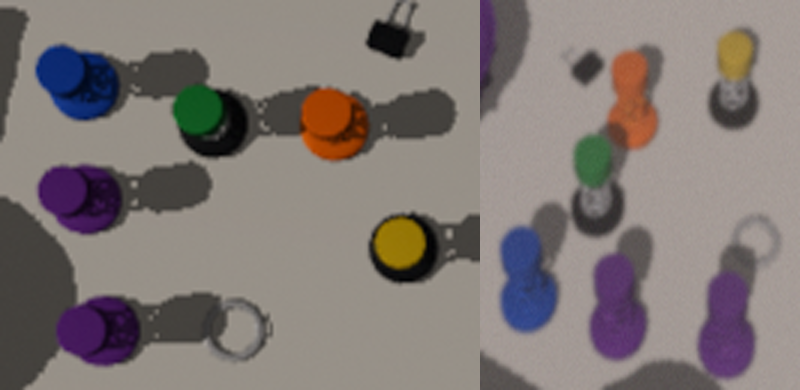

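View pics/crop2.png

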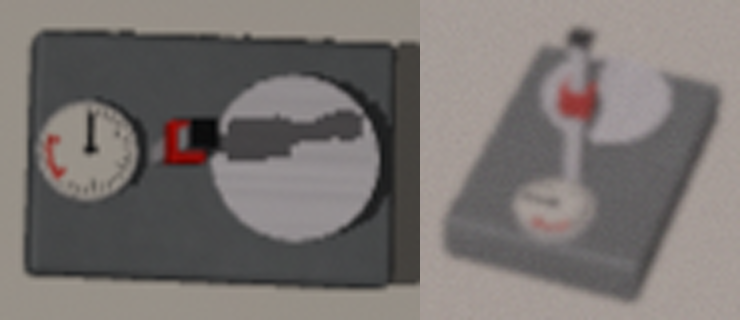

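The crop confirms it: the part at top-view (238,177) is green with a black base and a bare coil. The yellow twin (305,221) and the single-coloured blue, orange and purple ones are not meant. In the tester crop the plate is at (295,158), the red collar at (188,142), and the needle points up at zero. Next I'll measure the tester properly.

Run:
```python
from h import *
import pickle
t=pickle.load(open("top0.pkl","rb"));s=pickle.load(open("side0.pkl","rb"))
g=np.array([564,283])
for n,f in (("top",t),("side",s)):
  P=cloud(f);ok=f["z_map"]>0
  r=(P[...,0]>400)&(P[...,0]<630)&(P[...,1]<0)&(P[...,1]>-330)&ok
  q=P[r&(P[...,2]>33)&(P[...,2]<47)][:,:2]
  print(n,"body",cv2.minAreaRect(q[(q[:,0]>420)].astype(np.float32)))
  m=(r&(P[...,2]>51)&(P[...,2]<62)).astype(np.uint8);k,l,st,ce=cv2.connectedComponentsWithStats(m);i=1+np.argmax(st[1:,4])
  c=max(cv2.findContours((l==i).astype(np.uint8),0,1)[0],key=cv2.contourArea);e=cv2.fitEllipse(cv2.convexHull(c))
  z=np.median(P[l==i][:,2]);print(" plate z",z.round(1),"ell",e,"ray",ray(f,*e[0],56).round(1),"pts mean",P[l==i].mean(0).round(1))
  m=mask(f,(0,120,60),(8,255,255))+mask(f,(172,120,60),(180,255,255))
  p=P[(m>0)&r&(P[...,2]>70)];print(" collar",len(p),np.percentile(p,[2,50,98],axis=0).round(1).tolist())
  v,u=np.nonzero((m>0)&r&(P[...,2]>70));print("  px",u.min(),u.max(),v.min(),v.max(),np.mean(u),np.mean(v))
  p=P[r&(P[...,2]>150)];print(" post top",len(p),p.mean(0).round(1) if len(p) else "")
  # base of green
  d=np.hypot(P[...,0]-g[0],P[...,1]-g[1]);m=mask(f,(0,0,0),(180,255,45));p=P[(d<45)&(m>0)&ok&(P[...,2]<20)&(P[...,2]>6)];print(" gbase",len(p),(p.min(0)+p.max(0))/2)
  m=mask(f,(50,90,30),(75,255,255));c=max(cv2.findContours(m*((d<60).astype(np.uint8)),0,1)[0],key=cv2.contourArea);e=cv2.minEnclosingCircle(c);print(" gcap",e,ray(f,*e[0],85).round(1))
  P2=P[ok&(P[...,0]>400)&(P[...,0]<700)&(P[...,1]<250)&(P[...,1]>-60)&(P[...,2]<3)];print(" table z",np.median(P2[:,2]).round(2))
```

```text
top body ((508.8933410644531, -180.17507934570312), (220.84234619140625, 150.28521728515625), 88.35440063476562)
 plate z 56.6 ell ((448.5315856933594, 203.68263244628906), (41.07661819458008, 41.755706787109375), 121.92854309082031) ray [ 507.4 -224.9   56. ] pts mean [ 507.3 -224.9   56.6]
 collar 69 [[497.8, -157.0, 93.5], [503.9, -141.9, 121.2], [519.9, -137.9, 128.4]]
  px 416 426 195 205 419.72463768115944 201.1304347826087
 post top 57 [ 509.6 -147.9  167.3]
 gbase 187 [563.10434222 280.8583217   12.86809669]
 gcap ((235.90414428710938, 176.38601684570312), 8.865975379943848) [562.6 281.4  85. ]
 table z 0.18
side body ((507.3462829589844, -178.4874725341797), (223.74612426757812, 151.33644104003906), 88.4118423461914)
 plate z 56.0 ell ((359.4931640625, 144.587646484375), (22.060239791870117, 25.83517074584961), 99.04930877685547) ray [ 496.6 -225.    56. ] pts mean [ 490.3 -227.    55.9]
 collar 38 [[498.3, -148.0, 106.6], [507.1, -140.4, 114.9], [518.6, -137.4, 123.6]]
  px 345 352 142 148 348.86842105263156 145.47368421052633
 post top 45 [ 508.  -145.9  164.2]Traceback (most recent call last):
  File "<stdin>", line 18, in <module>
    return umr_minimum(a, axis, None, out, keepdims, initial, where)
ValueError: zero-size array to reduction operation minimum which has no identity
```

Plate centre is about (507,-225,56). The collar is about 58 mm above the plate. Green is at about (563,282), top at 85–87 mm. I'll move towards green, turning so that the fingers close along world x, clear of its neighbours.

```bash
python3 -m crank '[[[5.8,-2.5,0,0,0,-0.155,1],[11.7,-5,0,0,0,-0.31,1],[17.5,-7.5,0,0,0,-0.465,1],[23.4,-10,0,0,0,-0.62,1],[29.2,-12.6,0,0,0,-0.775,1],[35.1,-15.1,0,0,0,-0.93,1],[40.9,-17.6,0,0,0,-1.085,1],[46.8,-20.1,0,0,0,-1.236,1]]]'
```

```text
t: 1.1
ee_pos: [583.8, -274.9, 231.1]
tcp_rot: [-0.0, 0.705, 0.709, -0.0]
contact_force: [1.6, -1.2, 0.5]
gripper_width: 85.7
grasp_force: 0.0
```

Run:
```python
from h import *
import pickle
f=grab("wrist");pickle.dump(f,open("w1.pkl","wb"));save("w1.png",f["img"]);print(np.array(f["T_tool_cam"]).round(2).tolist(),f["fx"],monitor.sense()["ee_pos"])
```

```text
[[-0.0, -0.96, -0.26, 67.81], [1.0, -0.0, -0.0, 0.88], [0.0, -0.26, 0.96, -142.93], [0.0, 0.0, 0.0, 1.0]] 343.7083258977199 [ 588.81894269 -269.8549968   231.10267895]
```

View pics/w1.png

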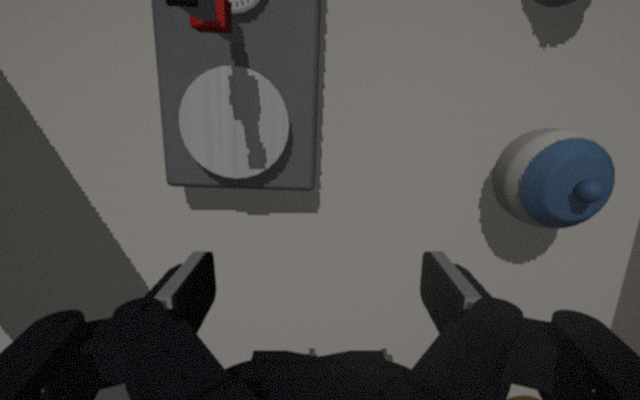

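```bash
python3 -m crank '[[[6,-0.3,0,0,0,0,1],[12,-0.6,0,0,0,0,1],[18,-1,0,0,0,0,1],[24,-1.3,0,0,0,0,1],[30,-1.6,0,0,0,0,1],[36,-2,0,0,0,0,1],[42,-2.3,0,0,0,0,1],[48,-2.6,0,0,0,0,1]]]'
```

```text
t: 2.15
ee_pos: [556.2, 205.3, 231.2]
tcp_rot: [-0.0, 0.707, 0.707, -0.0]
contact_force: [0.6, -1.2, -0.1]
gripper_width: 85.1
grasp_force: 0.0
```

The wrist view shows the plate at (234,123) and the collar at (210,12), cut off at the image edge. The arm is now near green, so I'll measure both from the wrist.

Run:
```python
from h import *
import pickle
f=pickle.load(open("w1.pkl","rb"))
m=mask(f,(0,0,95),(180,40,255))
m[:,:165]=0;m[:,312:]=0;m[:40]=0;m[188:]=0
c=max(cv2.findContours(m,0,1)[0],key=cv2.contourArea);e=cv2.minEnclosingCircle(c);print("plate",e,ray(f,*e[0],56).round(1))
P=cloud(f);q=P[60:185,170:300].reshape(-1,3);q=q[(q[:,2]>51)&(q[:,2]<62)];print((q.min(0)+q.max(0))/2,np.median(q,0),np.ptp(q,0))
f=grab("wrist");print(monitor.sense()["ee_pos"].round(1) if hasattr(monitor.sense()["ee_pos"],'round') else monitor.sense()["ee_pos"])
P=cloud(f);m=mask(f,(50,90,30),(75,255,255));c=max(cv2.findContours(m,0,1)[0],key=cv2.contourArea);e=cv2.minEnclosingCircle(c);p=P[(m>0)&(f["z_map"]>0)]
print("green",e,np.percentile(p[:,2],[50,90]));h=np.percentile(p[:,2],90);q=p[p[:,2]>h-5];print(((q.min(0)+q.max(0))/2).round(1),np.ptp(q,0),ray(f,*e[0],86))
save("w2.png",f["img"])
```

```text
plate ((232.16778564453125, 121.69223022460938), 57.49361038208008) [ 507.  -221.9   56. ]
[ 508.14774731 -223.40576923   54.95834008] [ 508.28110483 -221.37799823   56.262438  ] [98.81508155 99.08507331  7.74840443]
[555.6 211.7 231.2]
green ((328.2388916015625, 91.77625274658203), 25.873401641845703) [85.22740279 86.21507523]
[557.6 251.9 204.8] [137.42445428 102.05561251 245.39252019] [565.39284997 283.35451863  86.        ]
```

View pics/w2.png

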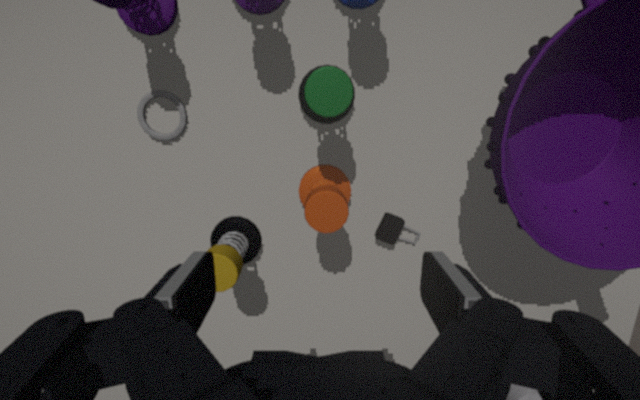

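Green cap centre is at wrist pixel (328,92), which gives (565,283). Orange is 100 mm away in -y and nothing stands within finger reach along x. I'll go over it and part-way down.

```bash
python3 -m crank '[[[4,0.5,0,0,0,0,1],[7.1,0.9,0,0,0,0,1],[7.1,0.9,3,0,0,0,1],[7.1,0.9,7,0,0,0,1],[7.1,0.9,10,0,0,0,1],[7.1,0.9,11,0,0,0,1],[7.1,0.9,11,0,0,0,1],[7.1,0.9,11,0,0,0,1]]]'; python3 -c "
from h import *
s=monitor.sense();print(s['ee_pos'],s['tcp_rot'])
f=grab('wrist');P=cloud(f);m=mask(f,(50,90,30),(75,255,255));c=max(cv2.findContours(m,0,1)[0],key=cv2.contourArea);e=cv2.minEnclosingCircle(c);print(e,ray(f,*e[0],85.5))"
```

```text
t: 3.2
ee_pos: [566.4, 274.7, 122.6]
tcp_rot: [0.0, 0.707, 0.707, 0.001]
contact_force: [-0.4, 0.5, 0.5]
gripper_width: 85.4
grasp_force: 0.0
[566.41832332 274.71969811 122.56749728] [3.30502198e-04 7.07133129e-01 7.07079865e-01 8.32750903e-04]
((314.3818054199219, 210.86073303222656), 37.293006896972656) [565.47163353 286.61960389  85.5       ]
```

```bash
python3 -m crank '[[[0.9,-0.1,0.5,0,0,0,1],[0.9,-0.1,1.5,0,0,0,1],[0.9,-0.1,3,0,0,0,1],[0.9,-0.1,4.5,0,0,0,1],[0.9,-0.1,6,0,0,0,1],[0.9,-0.1,7,0,0,0,1],[0.9,-0.1,7.2,0,0,0,1],[0.9,-0.1,7.2,0,0,0,1]]]'
```

```text
t: 4.25
ee_pos: [564.8, 283.5, 49.4]
tcp_rot: [0.0, 0.707, 0.707, 0.0]
contact_force: [0.6, 0.0, 0.3]
gripper_width: 85.5
grasp_force: 0.0
```

```bash
python3 -m crank '[[[0,0,0,0,0,0,-1],[0,0,0,0,0,0,-1],[0,0,0,0,0,0,-1],[0,0,0,0,0,0,-1],[0,0,0,0,0,0,-1],[0,0,0,0,0,0,-1],[0,0,0,0,0,0,-1],[0,0,0,0,0,0,-1]]]'
```

```text
t: 5.25
ee_pos: [564.8, 283.5, 49.4]
tcp_rot: [0.0, 0.707, 0.707, 0.0]
contact_force: [1.7, 0.2, 1.2]
gripper_width: 38.6
grasp_force: 59.9
```

```bash
python3 -m crank '[[[0,0,-0.5,0,0,0,-1],[0,0,-2,0,0,0,-1],[0,0,-5,0,0,0,-1],[0,0,-9,0,0,0,-1],[0,0,-13,0,0,0,-1],[0,0,-16.5,0,0,0,-1],[0,0,-18.5,0,0,0,-1],[0,0,-19,0,0,0,-1]]]'; python3 -m crank '[[[-2,-0.2,0,0,0,0,-1],[-5,-0.5,0,0,0,0,-1],[-9,-1,0,0,0,0,-1],[-13,-1.4,0,0,0,0,-1],[-17,-1.8,0,0,0,0,-1],[-21,-2.3,0,0,0,0,-1],[-24,-2.7,0,0,0,0,-1],[-25,-2.8,0,0,0,0,-1]]]'
```

```text
t: 6.25
ee_pos: [565.0, 283.6, 241.5]
tcp_rot: [0.0, 0.707, 0.707, 0.001]
contact_force: [-1.0, -0.4, -2.5]
gripper_width: 38.4
grasp_force: 60.5
t: 7.25
ee_pos: [535.4, 31.4, 238.5]
tcp_rot: [-0.001, 0.708, 0.706, -0.001]
contact_force: [0.2, -0.3, -1.9]
gripper_width: 38.7
grasp_force: 60.5
```

```bash
python3 -m crank '[[[-2,-0.2,0,0,0,0,-1],[-5,-0.5,0,0,0,0,-1],[-9,-1,0,0,0,0,-1],[-13.5,-1.5,0,0,0,0,-1],[-18,-2,0,0,0,0,-1],[-22,-2.4,0,0,0,0,-1],[-25,-2.7,0,0,0,0,-1],[-25.5,-2.8,0,0,0,0,-1]]]';python3 - <<'E'
from h import *
import pickle
s=monitor.sense();print(s["ee_pos"],s["tcp_rot"])
for n in ("wrist","top","side"):
  f=grab(n);save("p_"+n+".png",f["img"]);pickle.dump(f,open("p_"+n+".pkl","wb"))
  P=cloud(f);r=(P[...,0]>480)&(P[...,0]<540)&(P[...,1]<-125)&(P[...,1]>-175)&(P[...,2]>90)&(P[...,2]<150)
  m=((mask(f,(0,120,40),(8,255,255))+mask(f,(172,120,40),(180,255,255)))>0)&r
  p=P[m];v,u=np.nonzero(m);print(n,len(p))
  if len(p): print(np.percentile(p,[2,25,50,75,98],axis=0).round(1).tolist(),u.min(),u.max(),v.min(),v.max())
print(monitor.sense()["ee_pos"])
w=pickle.load(open("p_wrist.pkl","rb"))["img"];a=pickle.load(open("p_side.pkl","rb"))["img"]
save("p.png",np.hstack([cv2.resize(w,(480,300)),cv2.resize(a[110:200,310:400],(300,300),interpolation=2)]))
E
```

```text
t: 8.25
ee_pos: [508.2, -223.3, 238.9]
tcp_rot: [-0.0, 0.708, 0.707, -0.0]
contact_force: [-0.1, 0.8, -2.1]
gripper_width: 38.8
grasp_force: 60.5
[ 508.20075615 -223.26568909  238.92457745] [-1.28104069e-04  7.07581921e-01  7.06631294e-01 -1.52158578e-04]
wrist 220
[[499.1, -156.1, 121.0], [500.0, -155.4, 121.8], [507.1, -151.2, 122.4], [520.8, -143.7, 122.7], [522.0, -137.5, 123.9]] 303 336 78 107
top 67
[[497.7, -157.2, 106.5], [499.6, -148.4, 116.5], [503.5, -141.9, 120.9], [512.0, -139.0, 122.8], [520.2, -137.4, 126.9]] 416 426 195 205
side 38
[[497.8, -147.8, 105.5], [501.2, -141.4, 112.6], [506.4, -139.2, 116.6], [512.9, -137.4, 121.7], [518.9, -135.0, 124.0]] 345 352 142 148
[ 508.42624669 -221.15143081  239.03012722]
```

View pics/p.png

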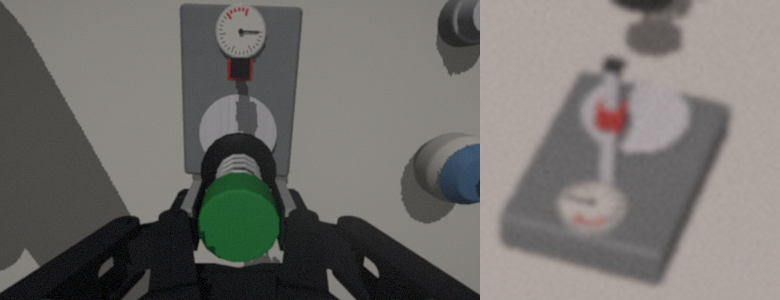

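Wrist view: collar at (240,68), dial at (240,30) near zero, plate at (238,125), and the holder hanging upright from the gripper. Now the holder's offset in the hand.

Run:
```python
from h import *
import pickle
f=pickle.load(open("p_wrist.pkl","rb"));P=cloud(f);ok=f["z_map"]>0
T=np.array([508.2,-223.27,238.92])
m=mask(f,(50,90,30),(75,255,255));p=P[(m>0)&ok]
h=np.median(p[:,2]);print("cap z",np.percentile(p[:,2],[10,50,90])-T[2])
top=((m>0)&ok&(abs(P[...,2]-h)<4)).astype(np.uint8);c=max(cv2.findContours(top,0,1)[0],key=cv2.contourArea);e=cv2.minEnclosingCircle(c)
print("cap top off",e,ray(f,*e[0],h)-T)
m=mask(f,(0,0,0),(180,255,60))
b=ok&(P[...,2]>T[2]-55)&(P[...,2]<T[2]-30)&(np.hypot(P[...,0]-T[0],P[...,1]-T[1])<40)
q=P[b]-T;print("base",len(q),q.min(0),q.max(0),np.median(q,0))
```

```text
cap z [25.84989245 35.12139088 35.93321204]
cap top off ((318.1209411621094, 299.43682861328125), 55.560089111328125) [ 0.99026862  1.55806123 35.12139088]
base 4097 [-28.09801103 -14.00491617 -51.02426275] [ 29.36693686  29.18631596 -30.5819317 ] [  0.44945527  14.15085928 -38.43290933]
```

```bash
python3 -m crank '[[[-0.3,-0.1,0.5,0,0,0,-1],[-0.3,-0.1,2.5,0,0,0,-1],[-0.3,-0.1,5,0,0,0,-1],[-0.3,-0.1,8,0,0,0,-1],[-0.3,-0.1,10.5,0,0,0,-1],[-0.3,-0.1,11.7,0,0,0,-1],[-0.3,-0.1,12,0,0,0,-1],[-0.3,-0.1,12,0,0,0,-1]]]'
```

```text
t: 9.4
ee_pos: [508.0, -224.6, 119.8]
tcp_rot: [0.0, 0.707, 0.707, 0.0]
contact_force: [0.1, 0.4, -0.9]
gripper_width: 38.7
grasp_force: 60.5
```

```bash
python3 -m crank '[[[0,-0.05,0.3,0,0,0,-1],[0,-0.05,0.6,0,0,0,-1],[0,-0.05,0.9,0,0,0,-1],[0,-0.05,1.1,0,0,0,-1],[0,-0.05,1.3,0,0,0,-1],[0,-0.05,1.4,0,0,0,-1],[0,-0.05,1.4,0,0,0,-1],[0,-0.05,1.4,0,0,0,-1]]]'
python3 - <<'E'
from h import *
f=grab("wrist");save("d.png",np.hstack([cv2.resize(f["img"],(480,300)),cv2.resize(f["img"][0:200,220:420],(300,300))]))
E
```

```text
t: 10.4
ee_pos: [507.1, -224.6, 105.4]
tcp_rot: [0.0, 0.707, 0.707, 0.0]
contact_force: [-1.0, 0.4, -0.9]
gripper_width: 38.5
grasp_force: 60.6
```

View pics/d.png

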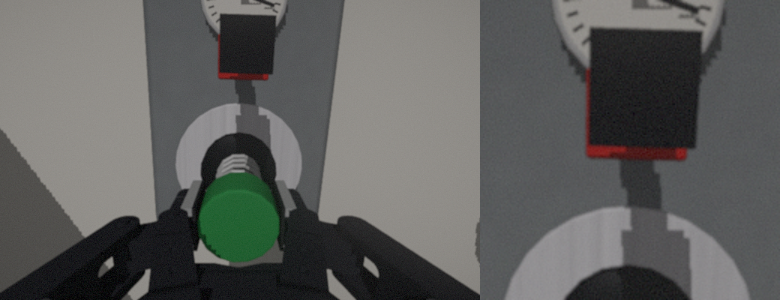

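The plate is at (239,163) and the base sits mid-plate. The needle has turned slightly clockwise (right-down), so the plate bears the holder. I'll release, then raise.

```bash
python3 -m crank '[[[0,0,0,0,0,0,0],[0,0,0,0,0,0,0],[0,0,0,0,0,0,0.5],[0,0,0,0,0,0,1],[0,0,0,0,0,0,1],[0,0,0,0,0,0,1],[0,0,0,0,0,0,1],[0,0,0,0,0,0,1]]]'; python3 -m crank '[[[0,0,-0.5,0,0,0,1],[0,0,-1.5,0,0,0,1],[0,0,-3,0,0,0,1],[0,0,-4.5,0,0,0,1],[0,0,-6,0,0,0,1],[0,0,-7,0,0,0,-1],[0,0,-7,0,0,0,-1],[0,0,-7,0,0,0,-1]]]'
python3 - <<'E'
from h import *
import pickle
T=np.array(monitor.sense()["ee_pos"])
f=grab("wrist");pickle.dump(f,open("e.pkl","wb"));P=cloud(f);ok=f["z_map"]>0
m=mask(f,(50,90,30),(75,255,255));p=P[(m>0)&ok];h=np.percentile(p[:,2],80);q=p[p[:,2]>h-4]
print("cap",h,(q.min(0)+q.max(0))/2,np.ptp(q,0))
r=np.hypot(P[...,0]-507,P[...,1]+224)
for a,b in ((51,60),(64,72)):
  q=P[ok&(r<60)&(P[...,2]>a)&(P[...,2]<b)];print(a,b,len(q),np.percentile(q,[.5,99.5],axis=0).round(1).tolist())
f2=grab("top");P=cloud(f2);m=mask(f2,(50,90,30),(75,255,255));print("top green",[(int(s[4]),c.round(1).tolist(),ray(f2,*c,140).round(1)) for s,c in zip(*[x[1:] for x in cv2.connectedComponentsWithStats(m)[2:]]) if s[4]>40])
save("e.png",np.hstack([cv2.resize(f["img"],(480,300)),cv2.resize(f2["img"][160:250,370:490],(320,300))]))
print(T)
E
```

```text
t: 11.45
ee_pos: [507.1, -224.6, 105.3]
tcp_rot: [0.0, 0.707, 0.707, -0.0]
contact_force: [0.5, 0.2, -1.0]
gripper_width: 85.3
grasp_force: 0.0
t: 12.45
ee_pos: [506.9, -224.4, 174.9]
tcp_rot: [-0.0, 0.707, 0.707, -0.0]
contact_force: [-0.1, 1.1, -0.8]
gripper_width: 31.9
grasp_force: 0.0
cap 141.038892462115 [ 508.06556235 -223.5536187   204.1296911 ] [112.42856976  40.51078137 134.13982458]
51 60 6236 [[459.6, -259.7, 53.7], [556.2, -174.7, 57.7]]
64 72 1930 [[479.7, -235.4, 64.1], [535.9, -196.5, 71.6]]
top green [(220, [455.0, 200.7], array([ 506.1, -218.4,  140. ]))]
[ 506.87340766 -224.41181931  174.92987281]
```

View pics/e.png

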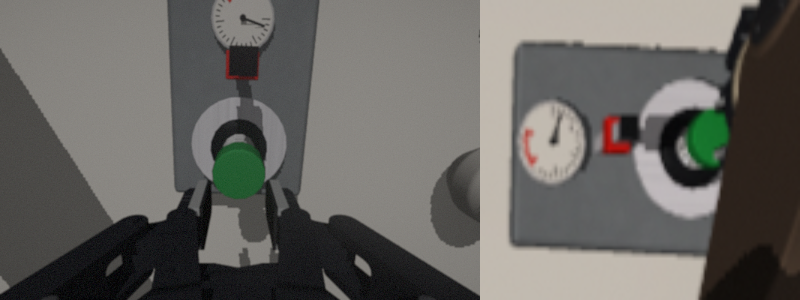

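The holder stands centred: base at (507.8,-225) against plate (507.9,-224.7), cap top at 141. I'll shut the fingers just above the cap, then press.

```bash
python3 -m crank '[[[0,0.05,0,0,0,0,-1],[0,0.05,0.5,0,0,0,-1],[0,0.05,1,0,0,0,-1],[0,0.05,1.5,0,0,0,-1],[0,0.05,2,0,0,0,-1],[0,0.05,2.5,0,0,0,-1],[0,0.05,2.8,0,0,0,-1],[0,0.05,2.8,0,0,0,-1]]]'; python3 -m crank '[[[0,0,0.5,0,0,0,-1],[0,0,0.9,0,0,0,-1],[0,0,1.3,0,0,0,-1],[0,0,1.7,0,0,0,-1],[0,0,2,0,0,0,-1],[0,0,2.2,0,0,0,-1],[0,0,2.2,0,0,0,-1],[0,0,2.2,0,0,0,-1]]]'
```

```text
t: 13.55
ee_pos: [507.5, -224.5, 147.1]
tcp_rot: [-0.0, 0.707, 0.707, -0.0]
contact_force: [0.2, -0.3, 0.8]
gripper_width: -0.2
grasp_force: 0.0
t: 14.55
ee_pos: [507.8, -224.6, 125.4]
tcp_rot: [0.0, 0.707, 0.707, 0.0]
contact_force: [-0.9, -0.8, 7.3]
gripper_width: 0.2
grasp_force: 3.2
```

```bash
python3 -m crank '[[[0,0,0.3,0,0,0,-1],[0,0,0.6,0,0,0,-1],[0,0,0.9,0,0,0,-1],[0,0,1.1,0,0,0,-1],[0,0,1.2,0,0,0,-1],[0,0,1.25,0,0,0,-1],[0,0,1.25,0,0,0,-1],[0,0,1.25,0,0,0,-1]]]'
python3 - <<'E'
from h import *
f=grab("wrist");g=grab("top");P=cloud(f)
for n,k in (("w",f),("t",g)):
  P=cloud(k);ok=k["z_map"]>0;m=mask(k,(50,90,30),(75,255,255));p=P[(m>0)&ok];p=p[p[:,2]<150];print(n,len(p),np.percentile(p,[5,50,80,95],axis=0).round(1).tolist())
  m=mask(k,(0,120,40),(8,255,255));p=P[(m>0)&ok&(abs(P[...,0]-508)<25)&(abs(P[...,1]+147)<20)&(P[...,2]>90)];print(" collar",len(p),np.percentile(p[:,2],[5,50,95]) if len(p) else "")
save("f.png",np.hstack([cv2.resize(f["img"],(480,300)),cv2.resize(g["img"][160:250,370:490],(320,300),interpolation=2)]))
print(monitor.sense()["ee_pos"])
E
```

```text
t: 15.55
ee_pos: [507.9, -224.6, 113.1]
tcp_rot: [0.0, 0.707, 0.707, 0.0]
contact_force: [-0.7, 1.3, 10.7]
gripper_width: 0.1
grasp_force: 5.3
w 2885 [[491.0, -224.8, 96.2], [506.6, -211.7, 112.9], [518.6, -206.9, 113.6], [524.7, -205.0, 114.3]]
 collar 360 [121.30889862 122.47628594 168.30077318]
t 107 [[489.3, -222.2, 66.2], [503.5, -212.5, 111.0], [515.2, -208.3, 114.7], [521.7, -206.6, 117.3]]
 collar 67 [105.35709879 121.49431216 124.45386545]
[ 507.87097209 -224.67616358  113.14162258]
```

View pics/f.png

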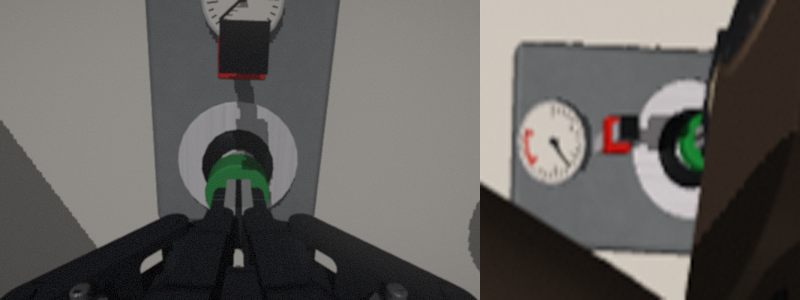

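The cap top at 113 sits in the middle of the collar (102–122). The needle at about 2.4 rad (12 N) is well short of red. I'll hold for two seconds, then rise slowly.

```bash
Z='[0,0,0,0,0,0,-1]'; python3 -m crank '[[[0,0,0,0,0,0,-1],[0,0,0,0,0,0,-1],[0,0,0,0,0,0,-1],[0,0,0,0,0,0,-1],[0,0,0,0,0,0,-1],[0,0,0,0,0,0,-1],[0,0,0,0,0,0,-1],[0,0,0,0,0,0,-1]]]'; python3 -m crank '[[[0,0,0,0,0,0,-1],[0,0,0,0,0,0,-1],[0,0,0,0,0,0,-1],[0,0,0,0,0,0,-1],[0,0,0,0,0,0,-1],[0,0,0,0,0,0,-1],[0,0,0,0,0,0,-1],[0,0,0,0,0,0,-1]]]'; python3 -m crank '[[[0,0,-0.3,0,0,0,-1],[0,0,-0.7,0,0,0,-1],[0,0,-1.1,0,0,0,-1],[0,0,-1.5,0,0,0,-1],[0,0,-1.9,0,0,0,-1],[0,0,-2.3,0,0,0,-1],[0,0,-2.7,0,0,0,-1],[0,0,-3.1,0,0,0,-1]]]'; python3 -m crank '[[[0,0,-0.5,0,0,0,-1],[0,0,-2,0,0,0,-1],[0,0,-4,0,0,0,-1],[0,0,-6.5,0,0,0,-1],[0,0,-9,0,0,0,-1],[0,0,-11,0,0,0,-1],[0,0,-12,0,0,0,-1],[0,0,-12,0,0,0,-1]]]'
python3 - <<'E'
from h import *
f=grab("wrist");g=grab("side");P=cloud(f);ok=f["z_map"]>0
m=mask(f,(50,90,30),(75,255,255));p=P[(m>0)&ok];p=p[(p[:,2]<160)&(p[:,2]>136)];print("cap",np.percentile(p[:,2],[50,90]),(p.min(0)+p.max(0))/2)
r=np.hypot(P[...,0]-507,P[...,1]+224)
for a,b in ((51,60),(64,72)):
  q=P[ok&(r<60)&(P[...,2]>a)&(P[...,2]<b)];print(a,b,len(q),np.percentile(q,[.5,99.5],axis=0).round(1).tolist())
save("g.png",np.hstack([cv2.resize(f["img"],(480,300)),cv2.resize(g["img"][110:200,310:400],(300,300),interpolation=2)]))
E
```

```text
t: 16.65
ee_pos: [507.8, -224.7, 113.1]
tcp_rot: [0.0, 0.707, 0.707, 0.0]
contact_force: [-0.7, 1.5, 11.1]
gripper_width: -0.1
grasp_force: 5.3
t: 17.65
ee_pos: [507.8, -224.7, 113.2]
tcp_rot: [0.0, 0.707, 0.707, 0.0]
contact_force: [-0.4, -0.1, 10.1]
gripper_width: 0.3
grasp_force: 5.3
t: 18.65
ee_pos: [507.4, -224.4, 143.8]
tcp_rot: [-0.0, 0.707, 0.707, -0.0]
contact_force: [-0.3, -0.9, -0.0]
gripper_width: 0.1
grasp_force: 0.0
t: 19.65
ee_pos: [507.8, -224.7, 264.5]
tcp_rot: [0.001, 0.707, 0.707, 0.0]
contact_force: [0.2, 0.5, -0.3]
gripper_width: -0.2
grasp_force: 0.0
cap [140.51964062 141.37586882] [ 507.83797487 -224.12688803  139.53899799]
51 60 3947 [[459.6, -271.8, 53.6], [556.1, -175.2, 57.7]]
64 72 1039 [[479.7, -235.6, 64.1], [535.4, -196.1, 71.7]]
```

View pics/g.png

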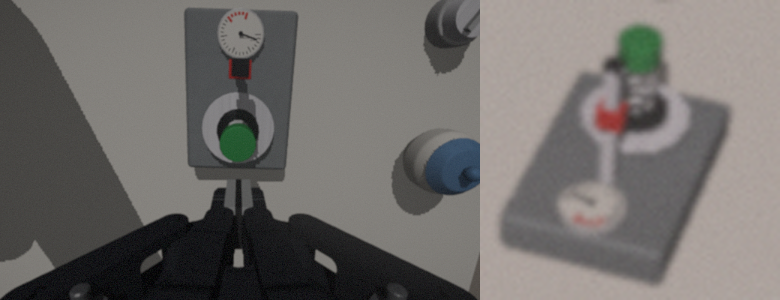

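The holder stands upright and centred on the plate, cap back up at 141 (wrist pixel (238,140)), and the gripper is clear at 264 mm.

```bash
python3 -c "
from rig import workorder
print(workorder.close_job())"
```

```text
the job is handed in; nothing more can be done
None
```

The job is handed in at about 20 s: the green-capped holder was pressed level with the collar and held for over 2 s at about 12 N on the dial, well below the red, and now stands upright in the middle of the plate with the gripper clear of it.

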